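Fit the filter tubes to the water filter

TASK

Refit the counter-top water filter: push the wide filter tube (blue band) into the wide bore with the blue collar and the slim one (orange band) into the bore with the orange collar, each straight in past the seal until it bottoms. Pick them out from among the jars on the drying mat and leave all the other things standing where they are.

Things in the scene. Friction and masses are not known exactly. Their poses are not given: they have to be found in the camera images.
- filter_head: Counter-top water filter head, fixed: white block 100 mm (its x) by 164 mm (its y) by 72 mm tall, small steel tap on its -x side. In its top are two upright blind bores (push-fit collets), 68 mm apart along its y: the wide one with a blue collar at +y, the slim one with an orange collar at -y. Collars stand 4 mm above the top. Origin: centre of the underside, on the worktop; z up.
- wide_mouth (a point): Centre of the wide bore's mouth, level with the block's top (72 mm above the worktop). Bore 36 mm across with a 3 mm lead-in chamfer, for the 34 mm tube; 45 mm deep. A ring of four sprung rubber seal pads stands 1.5 mm into the tube's path, centred 18 mm below the mouth: a tube let go there stays on it, its foot about 18 mm below the mouth; it takes a straight push of about 8 to 13 N to pass, then 3 to 6 N as the tube slides on until it bottoms. z axis up along the bore.
- wide_floor (a point): Centre of the wide bore's floor, 45 mm below its mouth.
- slim_mouth (a point): Centre of the slim bore's mouth, level with the block's top. Bore 28 mm across with a 3 mm lead-in chamfer, for the 26 mm tube; 45 mm deep, with the same seal as the wide one 18 mm below the mouth. z axis up along the bore.
- slim_floor (a point): Centre of the slim bore's floor, 45 mm below its mouth.
- wide_tube_mid (a point): Centre, half-way up, of the wide filter tube: loose rigid white cylinder with a blue band, 34 mm across, 150 mm long, about 0.11 kg, standing upright on the drying mat. Foot chamfered 3 mm. z axis up along the tube.
- wide_tube_foot (a point): Centre of the wide tube's foot (lower end face).
- slim_tube_mid (a point): Centre, half-way up, of the slim filter tube: loose rigid grey cylinder with an orange band, 26 mm across, 115 mm long, about 0.07 kg, standing upright on the drying mat. Foot chamfered 3 mm. z axis up along the tube.
- slim_tube_foot (a point): Centre of the slim tube's foot (lower end face).
- mat: Grey drying mat, fixed, 190 mm (its x) by 260 mm (its y), 5 mm thick; the two tubes, two spice jars, the salt shaker and the dropper bottle stand on it in any arrangement, as close as about 70 mm centre to centre. Origin: centre of its underside. Fixed equipment stands round the work: two black canisters 166 mm tall and a jar along the back (x above 0.66 m), a toaster 191 mm and a kettle 256 mm tall on the right (y below -0.24 m).
- spice_a_mid (a point): Centre, half-way up, of a bystander: spice jar with a red cap and red label, 45 mm across, 106 mm tall, loose.
- spice_b_mid (a point): Centre, half-way up, of a bystander: second spice jar with a red cap, 45 mm across, 106 mm tall, loose.
- salt_shaker_mid (a point): Centre, half-way up, of a bystander: clear salt shaker with a grey domed top, 44 mm across, 90 mm tall, loose.
- vanilla_mid (a point): Centre, half-way up, of a bystander: small amber dropper bottle, 33 mm across, 102 mm tall, loose.
- oil_bottle_mid (a point): Centre, half-way up, of a bystander: dark green oil bottle, yellow cap, 60 mm across, 273 mm tall, loose.
- pepper_mill_mid (a point): Centre, half-way up, of a bystander: dark wooden pepper mill, 58 mm across, 170 mm tall, loose.

How it is judged:
By the outcome, as a careful person would: the job done as asked, in the order asked, and still so for the second after the job is handed in, with the robot touching nothing.
It also fails if it takes over 72 s, if anything falls off the work surface, if the arm or the gripper's body presses on something with over 40 N, if the wrist force passes 120 N, or if a joint passes its speed limit or range.

ROBOT

A 6-joint arm with a two-finger parallel gripper is mounted at the origin on the work surface; the furniture and walls round the work are solid. World frame = base frame: x ahead of the robot, y to its left, z up, the work surface at z = 0. Lengths are in m, angles in rad, forces in N, time in s.
With the tool pointing down it reaches from about 0.325 to 0.85 m from the base axis. Payload 15.5 kg.
Tool frame: the origin (TCP) lies midway between the tips of the shut fingers; the grasp point (between the pads) lies robot.hold_point_z behind it (robot.hold_point_z is the distance from the TCP to the grasp point, in m); z points along the fingers, y is the line along which they close (so a half turn about z gives the same grasp; the last joint's range is limited). The gripper opens to 91 mm and grips with 3 to 60 N. Pads are 32 mm wide; open, the fingers measure 118 mm over their backs; the gripper's body (76 mm by 178 mm) begins 60 mm behind the grasp point.
Start: joints at [1.218, 0.494, 1.345, -0, 1.302, -0.096], TCP at [0.159, 0.604, 0.214] pointing down, gripper open.
Joint ranges: [-2.91, 2.91], [-0.82, 2.16], [0.22, 2.67], [-1.22, 4.37], [0.12, 2.79], [-3.08, 3.08]. Speed limits (rad/s): [1.89, 1.89, 2.57, 3.01, 3.01, 3.01].

INTERFACE

Orientations are given as a unit quaternion [w, x, y, z].
In Python, from plant import status, eyes, robot gives the robot as it stands.
- The arm moves only by the tool carry_out, never from a script. Its argument "commands" is a list of rows, each a list of 3 entries, a list of its own where there are three numbers: the opening, from 0 (shut) to 1 (fully open), then the shift along the world's x, y, z in cm, then the turn about the world's z in degrees. In form: [[hand, [tx, ty, tz], yaw], ...]. A call has 1 to 8 rows; each row is the pose to reach, as a shift and turn from the pose commanded when the call began; what a row does not reach only later rows make up. A row lasts 1/8 s, in which the tool goes at most 62.5 mm and 10.7 degrees, less where a joint would pass 70% of its speed; a pose out of reach is approached as far as the arm can. A call with a gripper value outside its range is refused whole. The fingers move at their own pace and stop on an object; "force" is the grip in N (left out, the last holds). Time passes only in rows, so rows that repeat a pose let the fingers close. It gives the time, the measured TCP pose, the force, the opening and the grip force at its end, in the units of the state.
- status.state(): the state, without advancing time (a new reading comes with each control period).
- eyes.camera(name): name is "scene" or "top"; returns a dict with "pixels" (420x560x3 uint8, red, green, blue), "fx", "fy", "cx", "cy" (pixels), "dist" ([k1, k2, p1, p2, k3] as OpenCV has them; the pictures are not rectified), "position" and "orientation" of the camera in the world. Camera axes: x right, y down, z forward; pixel columns grow to the right and rows downward; lengths in m; the calibration is good to about 2 mm. A picture is of the moment at which its call begins. There is no depth.
- robot.sign_off(): hands the job in; it is judged then, once.
The state is a dict: "clock": time; "joints": joint angles; "joint_vel": joint speeds; "tau": joint torques, N m; "tool_pos": TCP position; "ee_rot": TCP orientation; "contact_force": force on the tool from outside, world axes, zero at the start; "torque": the same for the moment, N m; "width": finger opening in m; "grasp_force": force on a finger pad.
Only numpy, scipy, OpenCV 4.12 (cv2) and the standard library are available. Lean on these libraries where they do the work, as an engineer would, in place of code of your own. Each camera call takes 0.05 s, during which the arm holds its last target. There are 200 camera calls.

## Working session

There is one attempt and no reset: what is moved stays moved. The work goes in short steps, Python scripts to look and compute and a tool call to move; the robot and the scene stay as the last step left them, time stands still between calls to the robot, and variables do not carry over. Pictures are saved under pics/ and viewed, at most 10 in all, crops included, and the job is handed in when it is done.

Besides the shell and the picture viewer there is one more tool, called as name([rows], argument=value, ...), one row to a line, values as JSON. carry_out: Moves the arm, as the interface text tells. Its arguments: {"type":"object","properties":{"commands":{"type":"array"},"force":{"type":"number"}},"required":["commands"]}

```bash
ls; mkdir -p pics; python3 - <<'E'
from plant import status, eyes, robot
import cv2
for n in ("scene","top"):
    c=eyes.camera(n); cv2.imwrite(f"pics/{n}0.png",c["pixels"][:,:,::-1])
    print({k:v for k,v in c.items() if k!="pixels"})
print(status.state()); print(robot.hold_point_z)
E
```

```text
pics
{'fx': 420.7108598873132, 'fy': 420.7108598873132, 'cx': 284.4375629808428, 'cy': 206.381394808464, 'dist': array([0.03793018, 0.        , 0.        , 0.        , 0.        ]), 'position': array([ 0.06208863, -0.33059079,  0.86075614]), 'orientation': array([-0.31866576,  0.85719713, -0.38080541,  0.13657397])}
{'fx': 415.06087319654927, 'fy': 415.06087319654927, 'cx': 273.8880406323219, 'cy': 203.7818022726038, 'dist': array([-0.10556456,  0.        ,  0.        ,  0.        ,  0.        ]), 'position': array([0.40770493, 0.13988529, 0.95113718]), 'orientation': array([-0.03721729,  0.71242097, -0.69902211,  0.04938953])}
{'clock': 0.1, 'joints': array([ 1.21751140e+00,  4.94143079e-01,  1.34606068e+00, -3.55741825e-07,
        1.30246214e+00, -9.54963798e-02]), 'joint_vel': array([ 1.16265732e-05, -1.84872568e-03, -2.96356884e-03, -2.88114222e-04,
       -1.49840323e-03,  9.40442063e-04]), 'tau': array([ 2.84742702e-03, -8.80237341e+01, -3.82544374e+01,  7.05952523e-02,
        4.82767099e-02, -3.33662911e-05]), 'tool_pos': array([0.15922074, 0.60404158, 0.21338705]), 'ee_rot': array([-1.19237535e-04,  1.28537603e-01,  9.91704491e-01, -5.23205669e-04]), 'contact_force': array([-0.3785492 , -0.03402716,  0.25416564]), 'torque': array([-0.00141545, -0.01903033,  0.07421985]), 'grasp_force': 0.0, 'width': 0.09114267264772387}
0.0188
```

View pics/scene0.png

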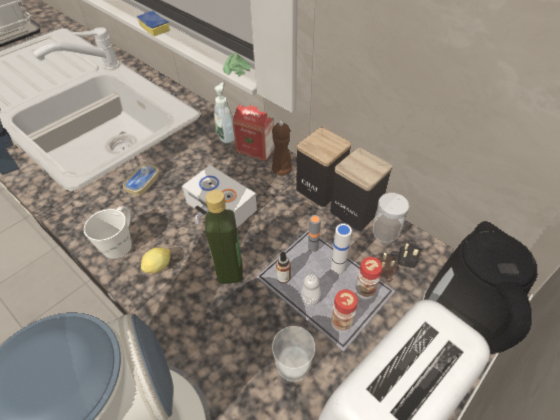

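View pics/top0.png

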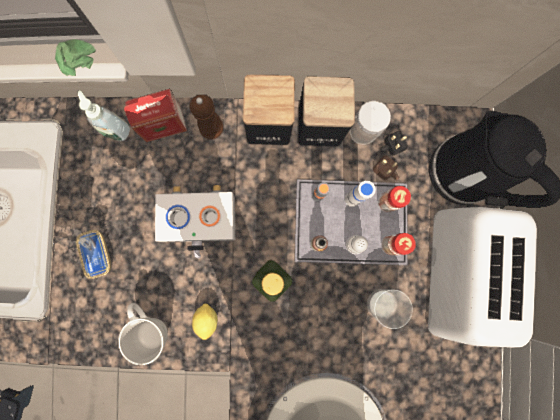

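The scene view shows the slim tube at about (314,228), the wide tube at (342,245) and the head at (220,198). In the top view the slim tube is at about (322,190), the wide one at (366,190), and the bores at (178,216) and (210,216). Next I'll measure these with colour masks.

```bash
cat > h.py <<'E'
import numpy as np, cv2
from scipy.spatial.transform import Rotation as R
def ray(c,uv):
    K=np.array([[c["fx"],0,c["cx"]],[0,c["fy"],c["cy"]],[0,0,1]])
    p=cv2.undistortPoints(np.array([[uv]],float),K,c["dist"])[0,0]
    q=c["orientation"]; d=R.from_quat([q[1],q[2],q[3],q[0]]).apply([p[0],p[1],1])
    return c["position"],d/np.linalg.norm(d)
def plane(c,uv,z):
    o,d=ray(c,uv); return o+d*(z-o[2])/d[2]
def tri(c1,u1,c2,u2):
    o1,d1=ray(c1,u1);o2,d2=ray(c2,u2)
    s=np.linalg.lstsq(np.c_[d1,-d2],o2-o1,rcond=None)[0]
    a,b=o1+s[0]*d1,o2+s[1]*d2
    return (a+b)/2,np.linalg.norm(a-b)
def blobs(c,lo,hi,box,amin=12):
    x0,y0,x1,y1=box
    h=cv2.cvtColor(np.ascontiguousarray(c["pixels"][y0:y1,x0:x1]),cv2.COLOR_RGB2HSV)
    m=cv2.inRange(h,lo,hi); out=[]
    for k in cv2.findContours(m,cv2.RETR_EXTERNAL,cv2.CHAIN_APPROX_NONE)[0]:
        if len(k)<5: continue
        x,y,w,hh=cv2.boundingRect(k); (a,b),ax,_=cv2.fitEllipse(k)
        if w*hh>=amin: out.append(((round(a+x0,1),round(b+y0,1)),tuple(np.round(ax,1)),(x+x0,y+y0,w,hh)))
    return out
B=((100,90,50),(130,255,255)); O=((5,110,90),(18,255,255))
E
python3 - <<'E'
from h import *
from plant import eyes
T=eyes.camera("top");S=eyes.camera("scene")
print("top head B",blobs(T,*B,(150,185,240,245)));print("O",blobs(T,*O,(150,185,240,245)))
print("top mat B",blobs(T,*B,(340,170,385,215)));print("O",blobs(T,*O,(305,175,340,215)))
print("sc head B",blobs(S,*B,(180,160,260,225)));print("O",blobs(S,*O,(180,160,260,225)))
print("sc mat B",blobs(S,*B,(325,215,358,260)));print("O",blobs(S,*O,(300,205,328,260)))
a=cv2.resize(T["pixels"][170:270,290:420],None,fx=6,fy=6,interpolation=2)[:,:780]
cv2.imwrite("pics/c1.png",a[:,:,::-1])
a=np.hstack([cv2.resize(S["pixels"][150:250,175:275],(395,395)),cv2.resize(S["pixels"][205:305,285:385],(395,395))])
cv2.imwrite("pics/c2.png",a[:,:,::-1])
E
```

```text
top head B [((177.3, 216.6), (np.float64(22.7), np.float64(23.2)), (166, 205, 24, 24))]
O [((209.2, 215.6), (np.float64(19.5), np.float64(20.0)), (199, 206, 21, 20)), ((176.2, 188.5), (np.float64(4.3), np.float64(7.1)), (173, 186, 7, 6)), ((216.4, 187.1), (np.float64(4.4), np.float64(7.5)), (213, 185, 8, 5))]
top mat B [((351.5, 197.9), (np.float64(5.9), np.float64(8.3)), (353, 190, 6, 11)), ((366.4, 189.0), (np.float64(10.4), np.float64(11.5)), (361, 184, 12, 11))]
O [((319.0, 193.2), (np.float64(7.9), np.float64(10.6)), (314, 190, 10, 9)), ((323.3, 188.0), (np.float64(8.0), np.float64(8.3)), (319, 184, 9, 9))]
sc head B [((198.6, 191.8), (np.float64(10.1), np.float64(10.3)), (200, 185, 11, 5)), ((213.4, 185.0), (np.float64(4.9), np.float64(8.2)), (212, 183, 6, 6)), ((200.2, 181.0), (np.float64(0.0), np.float64(0.4)), (199, 179, 3, 5)), ((205.4, 176.0), (np.float64(0.2), np.float64(0.3)), (205, 176, 8, 2))]
O [((227.4, 194.8), (np.float64(11.6), np.float64(15.5)), (221, 189, 15, 13))]
sc mat B [((341.2, 243.7), (np.float64(10.6), np.float64(14.5)), (334, 245, 14, 5)), ((343.2, 229.4), (np.float64(7.8), np.float64(10.6)), (338, 225, 11, 9))]
O [((314.1, 233.1), (np.float64(7.2), np.float64(9.4)), (309, 233, 11, 5)), ((314.6, 218.6), (np.float64(5.3), np.float64(7.2)), (311, 216, 8, 6))]
```

View pics/c1.png

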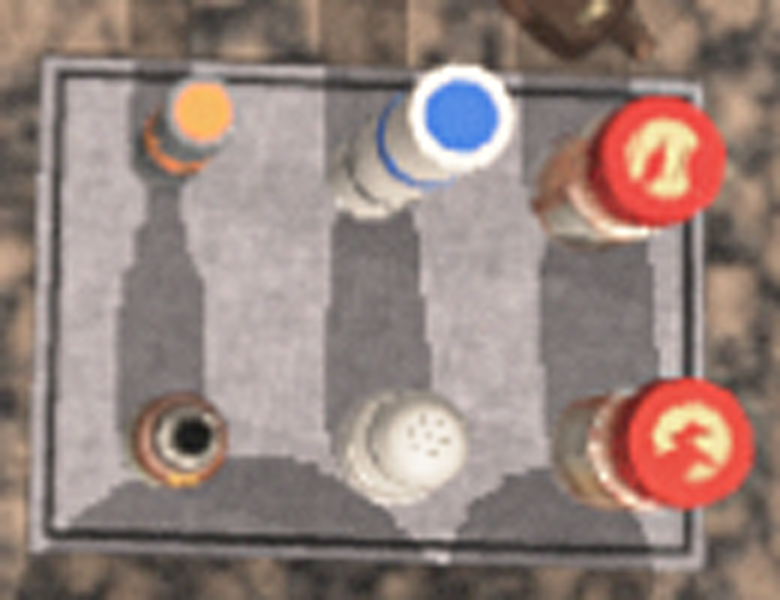

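View pics/c2.png

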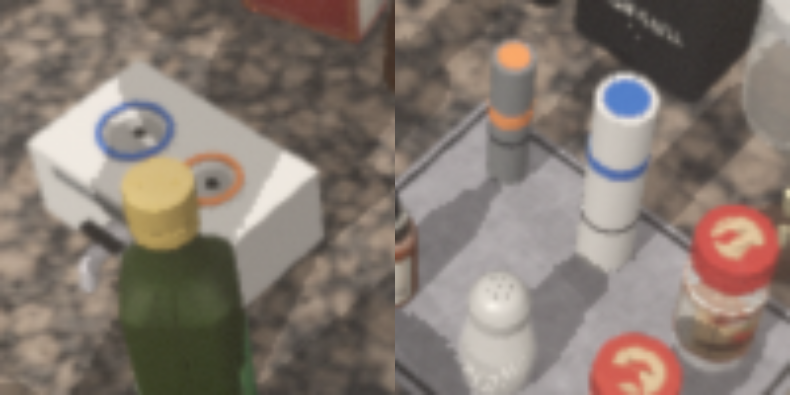

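The crops show the slim tube's orange disc at top-view (323,188) and the wide tube's blue disc at (366,189). The nearest neighbour is the red jar at about (400,197). In the scene view the blue collar's centre is at about (209,183), and the oil bottle partly hides the orange collar.

```bash
python3 - <<'E'
from h import *
from plant import eyes
T=eyes.camera("top");S=eyes.camera("scene")
np.set_printoptions(precision=4,suppress=True)
for n,z,t,s in (("wide top",.155,(366.4,189),(343.2,229.4)),("slim top",.12,(323.3,188),(314.6,218.6)),("wide col",.076,(177.3,216.6),(209.2,183.2)),("slim col",.076,(209.2,215.6),(228.7,195.8))):
    print(n,plane(T,t,z),plane(S,s,z),*tri(T,t,S,s))
for n,z,t in (("spiceA",.111,(400,197)),("spiceB",.111,(404,243.5)),("van",.107,(322,243)),("salt",.095,(361,244)),("oil",.273,(272,284)),("mill",.17,(203,103)),("head c1",.072,(155.5,195.5)),("c2",.072,(232,192)),("c3",.072,(234,239)),("c4",.072,(157,242)),("can",.166,(270,110)),("can2",.166,(328,112)),("jar",.12,(375,115))): print(n,plane(T,t,z))
E
```

```text
wide top [ 0.5387 -0.0538  0.155 ] [ 0.5405 -0.0547  0.155 ] [ 0.5394 -0.0543  0.1553] 0.0018274156037701265
slim top [0.5446 0.0265 0.12  ] [0.5457 0.0255 0.12  ] [0.5452 0.026  0.1198] 0.0014099690176628606
wide col [0.4842 0.33   0.076 ] [0.4835 0.3238 0.076 ] [0.486  0.3306 0.0691] 0.0030867452315999134
slim col [0.4877 0.2622 0.076 ] [0.4872 0.2542 0.076 ] [0.4903 0.2622 0.0671] 0.004404420317013729
spiceA [ 0.5308 -0.1353  0.111 ]
spiceB [ 0.4346 -0.142   0.111 ]
van [0.4334 0.0269 0.107 ]
salt [ 0.4329 -0.0561  0.095 ]
oil [0.3608 0.1297 0.273 ]
mill [0.701  0.2703 0.17  ]
head c1 [0.5289 0.3802 0.072 ]
c2 [0.5397 0.2158 0.072 ]
c3 [0.4395 0.2086 0.072 ]
c4 [0.4296 0.372  0.072 ]
can [0.6906 0.1382 0.166 ]
can2 [0.6897 0.0234 0.166 ]
jar [ 0.7029 -0.0832  0.12  ]
```

carry_out([
  [1,[4.3,-3.8,1],-10],
  [1,[8.5,-7.5,2.5],-20],
  [1,[12.8,-11.3,4],-30],
  [1,[17,-15,5.5],-40],
  [1,[21.3,-18.8,6.6],-50],
  [1,[25.5,-22.5,6.6],-60],
  [1,[30,-26.3,6.6],-70],
  [1,[34,-30,6.6],-75.2],
], force=20)

```text
clock: 1.3
tool_pos: [0.5008, 0.3028, 0.28]
ee_rot: [0.0, 0.709, 0.706, 0.0]
contact_force: [0.4, 0.2, 0.8]
width: 0.0912
grasp_force: 0.0
```

carry_out([
  [1,[0.7,-5.5,0],0],
  [1,[1.3,-11,0],0],
  [1,[2,-16.5,0],0],
  [1,[2.7,-22,0],0],
  [1,[3.3,-27.5,0],0],
  [1,[4,-33,0],0],
  [1,[4,-35.5,0],0],
  [1,[4,-35.5,0],0],
])

```text
clock: 2.3
tool_pos: [0.5393, -0.0522, 0.2798]
ee_rot: [-0.0, 0.708, 0.706, -0.0]
contact_force: [0.2, 0.2, -1.1]
width: 0.0912
grasp_force: 0.0
```

carry_out([
  [1,[0,-0.2,-4],0],
  [1,[0,-0.2,-8],0],
  [1,[0,-0.2,-12],0],
  [1,[0,-0.2,-15],0],
  [1,[0,-0.2,-17.5],0],
  [1,[0,-0.2,-18.4],0],
  [1,[0,-0.2,-18.4],0],
  [1,[0,-0.2,-18.4],0],
])

```text
clock: 3.3
tool_pos: [0.54, -0.0526, 0.0969]
ee_rot: [0.001, 0.707, 0.707, 0.0]
contact_force: [0.2, 0.0, 0.3]
width: 0.0913
grasp_force: 0.0
```

carry_out([
  [0,[0,0,0],0],
  [0,[0,0,0],0],
  [0,[0,0,0],0],
  [0,[0,0,0],0],
  [0,[0,0,0],0],
  [0,[0,0,0],0],
  [0,[0,0,0],0],
  [0,[0,0,0],0],
], force=35)

```text
clock: 4.3
tool_pos: [0.5393, -0.0527, 0.0959]
ee_rot: [-0.0, 0.707, 0.707, -0.0]
contact_force: [-0.5, 0.4, -1.6]
width: 0.0324
grasp_force: 35.0
```

carry_out([
  [0,[0,0,3],0],
  [0,[0,0,7],0],
  [0,[0,0,11],0],
  [0,[0,0,14],0],
  [0,[-0.5,4,14],0],
  [0,[-1,9,14],0],
  [0,[-2,14.5,14],0],
  [0,[-3,20,14],0],
])

```text
clock: 5.3
tool_pos: [0.5088, 0.1489, 0.236]
ee_rot: [0.0, 0.707, 0.707, 0.0]
contact_force: [1.4, -0.0, 0.4]
width: 0.0328
grasp_force: 35.0
```

carry_out([
  [0,[-1,5,0],0],
  [0,[-1.5,10,0],0],
  [0,[-2,14,0],0],
  [0,[-2.5,17.4,0],0],
  [0,[-2.5,18.4,0],0],
  [0,[-2.5,18.4,-3],0],
  [0,[-2.5,18.4,-4],0],
  [0,[-2.5,18.4,-4],0],
])

```text
clock: 6.3
tool_pos: [0.4842, 0.3306, 0.1956]
ee_rot: [-0.0, 0.707, 0.707, -0.001]
contact_force: [-0.1, -1.0, -0.1]
width: 0.0324
grasp_force: 35.0
```

```bash
python3 - <<'E'
from h import *
from plant import eyes,status
T=eyes.camera("top");S=eyes.camera("scene")
s=status.state();print(s["tool_pos"],s["contact_force"],s["width"])
a=np.hstack([cv2.resize(S["pixels"][110:230,150:250],(395,474)),cv2.resize(T["pixels"][160:280,140:240],(395,474))])
cv2.imwrite("pics/d1.png",a[:,:,::-1])
print(blobs(S,*B,(150,110,250,230)))
E
```

```text
[0.4848698  0.33114941 0.19670665] [ 0.00997734  0.35526703 -0.46462609] 0.032398784677323454
[((207.4, 184.5), (np.float64(9.3), np.float64(15.4)), (200, 185, 15, 5)), ((217.3, 183.5), (np.float64(1.0), np.float64(5.2)), (216, 181, 3, 6)), ((151.3, 172.1), (np.float64(2.0), np.float64(5.8)), (150, 170, 4, 6)), ((203.1, 146.3), (np.float64(2.4), np.float64(8.5)), (199, 144, 9, 5)), ((199.6, 126.4), (np.float64(3.3), np.float64(4.8)), (198, 124, 4, 6))]
```

View pics/d1.png

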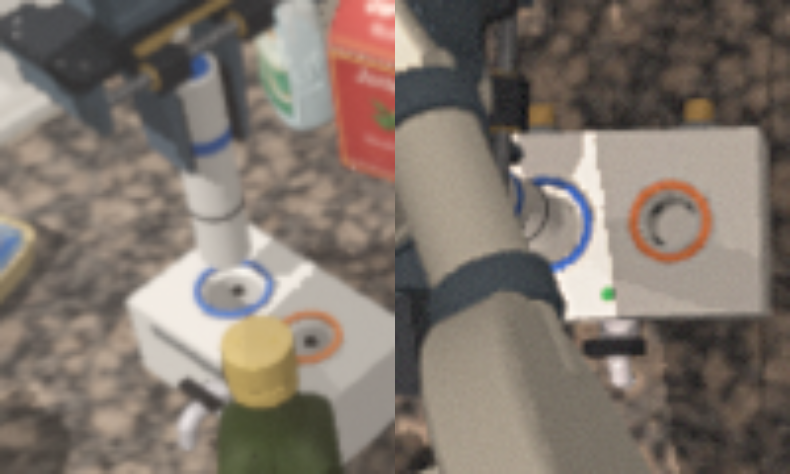

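The scene half of the picture shows the tube's foot at about (207,174), above and slightly behind the blue collar's centre at (208.8,182.7). I'll compare the projected tube axis with the collar.

```bash
cat >> h.py <<'E'
def proj(c,p):
    q=c["orientation"]; Rm=R.from_quat([q[1],q[2],q[3],q[0]]).as_matrix().T
    K=np.array([[c["fx"],0,c["cx"]],[0,c["fy"],c["cy"]],[0,0,1]])
    return cv2.projectPoints(np.array([p],float),cv2.Rodrigues(Rm)[0],-Rm@c["position"],K,c["dist"])[0][0,0]
E
python3 - <<'E'
from h import *
from plant import eyes
S=eyes.camera("scene");T=eyes.camera("top")
for z in (.255,.18,.15,.106,.076): print(z,proj(S,(.4845,.3293,z)))
print("slim",proj(S,(.4877,.2615,.076)),proj(T,(.4845,.3293,.076)))
g=S["pixels"].astype(int)
for v in (150,154,158,162,166,170):
    print(v,S["pixels"][v,192:218].sum(1)//3)
# collar ring fit in scene: blue-dominant pixels
m=(g[:,:,2]-g[:,:,0]>40); ys,xs=np.nonzero(m[170:198,192:226]); 
print(cv2.fitEllipse(np.c_[xs+192,ys+170].astype(np.float32)), xs.min()+192,xs.max()+192,ys.min()+170,ys.max()+170)
t=T["pixels"].astype(int); m=(t[:,:,2]-t[:,:,0]>40); ys,xs=np.nonzero(m[200:232,172:195]); print(xs.max()+172,ys.min()+200,ys.max()+200)
E
```

```text
0.255 [196.39794224 126.91814228]
0.18 [201.70431009 151.81752716]
0.15 [203.65503328 160.99400921]
0.106 [206.35879114 173.73356087]
0.076 [208.10334736 181.96639937]
slim [226.86665959 194.24673044] [177.64873535 216.44540154]
150 [123 114 107 100  87  80  77  94 128 135 138 140 143 144 145 146 146 150
 158 146 119  97  92  94 101 105]
154 [118 122 119 138 178 188 168 162 157 152 141 141 143 143 144 144 145 141
 128 117 126 143 153 155 154 144]
158 [117 127 133 138 157 187 199 199 196 192 187 183 177 171 161 152 147 145
 141 134 140 144 144 136 126 109]
162 [120 121 121 119 117 141 186 199 198 194 191 186 181 175 167 158 148 132
 108 115 126 128 120 117 121 115]
166 [104 118 124 125 129 138 158 192 196 193 185 169 166 173 169 162 155 148
 145 146 145 145 114 101 113 127]
170 [119 131 144 153 145 131 125 156 196 200 197 193 189 183 179 172 164 154
 148 145 161 201 232 235 232 224]
((208.5395050048828, 182.51368713378906), (13.042739868164062, 18.653507232666016), 80.10428619384766) 199 218 176 189
189 205 228
```

carry_out([
  [0,[0,-0.1,-1],0],
  [0,[0,-0.1,-2],0],
  [0,[0,-0.1,-2.6],0],
  [0,[0,-0.1,-3.1],0],
  [0,[0,-0.1,-3.5],0],
  [0,[0,-0.1,-3.9],0],
  [0,[0,-0.1,-4.2],0],
  [0,[0,-0.1,-4.2],0],
], force=45)

```text
clock: 7.5
tool_pos: [0.4843, 0.3303, 0.1538]
ee_rot: [-0.0, 0.707, 0.707, -0.0]
contact_force: [0.3, 0.1, 0.1]
width: 0.0325
grasp_force: 45.0
```

```bash
python3 - <<'E'
from plant import status
s=status.state();print({k:s[k].round(4) for k in("tool_pos","ee_rot","contact_force","torque")})
E
```

```text
{'tool_pos': array([0.4843, 0.3303, 0.1538]), 'ee_rot': array([-0.000e+00,  7.069e-01,  7.073e-01, -1.000e-04]), 'contact_force': array([0.285 , 0.0912, 0.0732]), 'torque': array([-0.0851,  0.0775,  0.0075])}
```

carry_out([
  [0,[0,0,-0.5],0],
  [0,[0,0,-0.9],0],
  [0,[0,0,-1.2],0],
  [0,[0,0,-1.5],0],
  [0,[0,0,-1.8],0],
  [0,[0,0,-2.1],0],
  [0,[0,0,-2.4],0],
  [0,[0,0,-2.4],0],
])

```text
clock: 8.5
tool_pos: [0.4844, 0.3305, 0.1296]
ee_rot: [-0.0, 0.707, 0.707, 0.0]
contact_force: [1.7, 1.3, -4.7]
width: 0.0326
grasp_force: 45.0
```

carry_out([
  [0,[0,0,-0.4],0],
  [0,[0,0,-0.8],0],
  [0,[0,0,-1.0],0],
  [0,[0,0,-1.1],0],
  [0,[0,0,-1.1],0],
])

```text
clock: 9.12
tool_pos: [0.4844, 0.3304, 0.1188]
ee_rot: [-0.0, 0.707, 0.707, 0.0]
contact_force: [1.0, 2.3, -0.4]
width: 0.0324
grasp_force: 45.0
```

carry_out([
  [0,[0,0,-0.1],0],
  [0,[0,0,-0.1],0],
])

```text
clock: 9.38
tool_pos: [0.4844, 0.3304, 0.1178]
ee_rot: [0.0, 0.707, 0.707, 0.0]
contact_force: [0.2, 2.2, 0.3]
width: 0.0325
grasp_force: 45.0
```

carry_out([
  [0,[0,0,-0.1],0],
  [0,[0,0,-0.1],0],
])

```text
clock: 9.62
tool_pos: [0.4845, 0.3305, 0.1178]
ee_rot: [0.0, 0.707, 0.707, 0.0]
contact_force: [-3.5, 0.7, 16.8]
width: 0.0323
grasp_force: 45.0
```

carry_out([
  [0,[0,0,-0.1],0],
  [0,[0,0,-0.1],0],
])

```text
clock: 9.88
tool_pos: [0.4846, 0.3307, 0.1177]
ee_rot: [0.0, 0.707, 0.707, 0.001]
contact_force: [-6.7, -0.8, 32.1]
width: 0.0325
grasp_force: 45.0
```

carry_out([
  [0,[0,0,0.2],0],
  [1,[0,0,0.2],0],
  [1,[0,0,0.2],0],
  [1,[0,0,0.2],0],
  [1,[0,0,0.2],0],
  [1,[0,0,0.2],0],
  [1,[0,0,0.2],0],
  [1,[0,0,0.2],0],
])

```text
clock: 10.88
tool_pos: [0.4843, 0.3304, 0.1179]
ee_rot: [-0.0, 0.707, 0.707, -0.0]
contact_force: [0.1, 0.4, -0.7]
width: 0.0912
grasp_force: 0.0
```

carry_out([
  [1,[0,0,4],0],
  [1,[0,0,9],0],
  [1,[0,0,13],0],
  [1,[0.5,-4,13],0],
  [1,[1.5,-9,13],0],
  [1,[2.5,-14,13],0],
  [1,[3.5,-19,13],0],
  [1,[4.5,-24,13],0],
])

```text
clock: 11.88
tool_pos: [0.5295, 0.0887, 0.248]
ee_rot: [0.0, 0.707, 0.707, 0.0]
contact_force: [0.4, -0.1, -0.9]
width: 0.0913
grasp_force: 0.0
```

```bash
python3 - <<'E'
from h import *
from plant import eyes,status
s=status.state();print(s["tool_pos"],s["width"])
np.set_printoptions(precision=4,suppress=True)
T=eyes.camera("top");S=eyes.camera("scene")
print("scene wide top",[(b,plane(S,b[0],.177)) for b in blobs(S,*B,(180,120,250,200))])
print("expected",proj(S,(.4845,.3285,.177)))
a=np.hstack([cv2.resize(S["pixels"][110:230,150:250],(395,474)),cv2.resize(T["pixels"][160:280,140:240],(395,474))])
cv2.imwrite("pics/d2.png",a[:,:,::-1])
E
```

```text
[0.52948195 0.08874225 0.24804994] 0.09129542785764282
scene wide top [(((208.7, 182.9), (np.float64(12.0), np.float64(18.3)), (200, 183, 19, 7)), array([0.4291, 0.2412, 0.177 ])), (((203.5, 150.8), (np.float64(26.4), np.float64(41.7)), (200, 169, 12, 4)), array([0.4916, 0.3318, 0.177 ])), (((202.5, 152.5), (np.float64(5.1), np.float64(9.0)), (198, 150, 10, 6)), array([0.486 , 0.3289, 0.177 ]))]
expected [202.1221 152.9048]
```

View pics/d2.png

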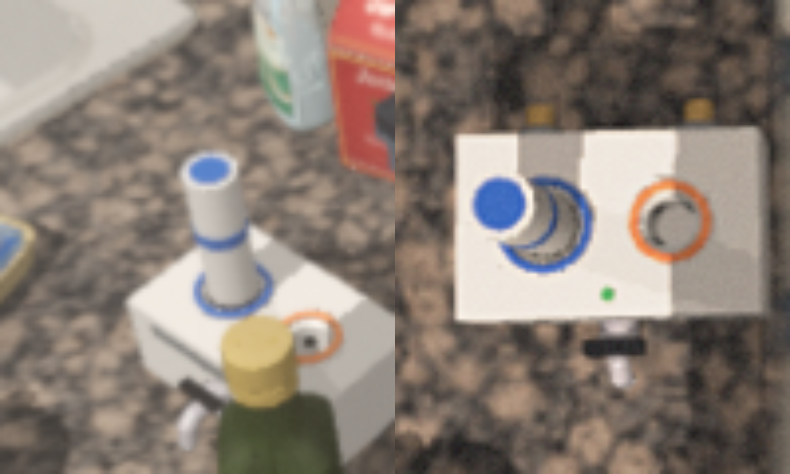

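The picture shows the wide tube seated upright in the blue collar, with its top at scene (202.5,152.5) where I expected (202.1,152.9). Now for the slim tube.

carry_out([
  [1,[0.8,-4,0],0],
  [1,[1.55,-6.3,0],0],
  [1,[1.55,-6.3,-4],0],
  [1,[1.55,-6.3,-8],0],
  [1,[1.55,-6.3,-12],0],
  [1,[1.55,-6.3,-15.5],0],
  [1,[1.55,-6.3,-17.6],0],
  [1,[1.55,-6.3,-17.6],0],
])

```text
clock: 12.98
tool_pos: [0.5439, 0.0278, 0.0708]
ee_rot: [-0.001, 0.707, 0.707, -0.001]
contact_force: [-0.0, 0.5, 0.1]
width: 0.0911
grasp_force: 0.0
```

carry_out([
  [0,[0,0,0],0],
  [0,[0,0,0],0],
  [0,[0,0,0],0],
  [0,[0,0,0],0],
  [0,[0,0,0],0],
  [0,[0,0,0],0],
  [0,[0,0,0],0],
  [0,[0,0,0],0],
])

```text
clock: 13.98
tool_pos: [0.5448, 0.0274, 0.0718]
ee_rot: [-0.0, 0.707, 0.707, -0.0]
contact_force: [0.2, 0.7, -0.6]
width: 0.0244
grasp_force: 44.9
```

carry_out([
  [0,[0,0,3],0],
  [0,[0,0,7],0],
  [0,[0,0,11],0],
  [0,[-0.5,2,12],0],
  [0,[-1.5,7,12],0],
  [0,[-3,12,12],0],
  [0,[-4,16.5,12],0],
  [0,[-5,20,12],0],
])

```text
clock: 14.98
tool_pos: [0.4933, 0.2296, 0.191]
ee_rot: [-0.0, 0.707, 0.708, -0.001]
contact_force: [0.5, -0.2, -1.2]
width: 0.0244
grasp_force: 44.9
```

carry_out([
  [0,[-0.4,2.5,0],0],
  [0,[-0.7,3.5,0],0],
  [0,[-0.7,3.5,-1],0],
  [0,[-0.7,3.5,-2],0],
  [0,[-0.7,3.5,-2],0],
  [0,[-0.7,3.5,-2],0],
])

```text
clock: 15.72
tool_pos: [0.4881, 0.2618, 0.1719]
ee_rot: [-0.0, 0.707, 0.707, -0.0]
contact_force: [0.6, -1.3, -0.3]
width: 0.0242
grasp_force: 44.9
```

```bash
python3 - <<'E'
from h import *
from plant import eyes,status
s=status.state();print(s["tool_pos"],s["contact_force"],s["width"])
T=eyes.camera("top");S=eyes.camera("scene")
t=s["tool_pos"]
for z in (.215,.15,.106,.076): print(z,proj(S,(t[0],t[1]-.0014,z)))
print("orange",blobs(S,*O,(200,130,250,215)))
a=np.hstack([cv2.resize(S["pixels"][110:230,170:270],(395,474)),cv2.resize(T["pixels"][160:280,140:240],(395,474))])
cv2.imwrite("pics/d3.png",a[:,:,::-1])
E
```

```text
[0.4880631  0.26184877 0.17189562] [ 0.61808038 -1.34883543 -0.34465126] 0.024224047045633412
0.215 [220.36314833 153.15641743]
0.15 [223.77428583 173.52000491]
0.106 [225.89219041 186.19350475]
0.076 [227.25710443 194.37347717]
orange [((227.7, 194.8), (np.float64(11.5), np.float64(15.0)), (224, 189, 12, 13)), ((226.1, 169.2), (np.float64(2.9), np.float64(6.8)), (223, 167, 7, 5)), ((222.0, 152.5), (np.float64(1.8), np.float64(5.3)), (220, 151, 5, 4)), ((233.6, 153.6), (np.float64(11.9), np.float64(13.1)), (236, 142, 14, 14)), ((246.7, 139.3), (np.float64(4.7), np.float64(8.6)), (244, 135, 6, 9))]
```

View pics/d3.png

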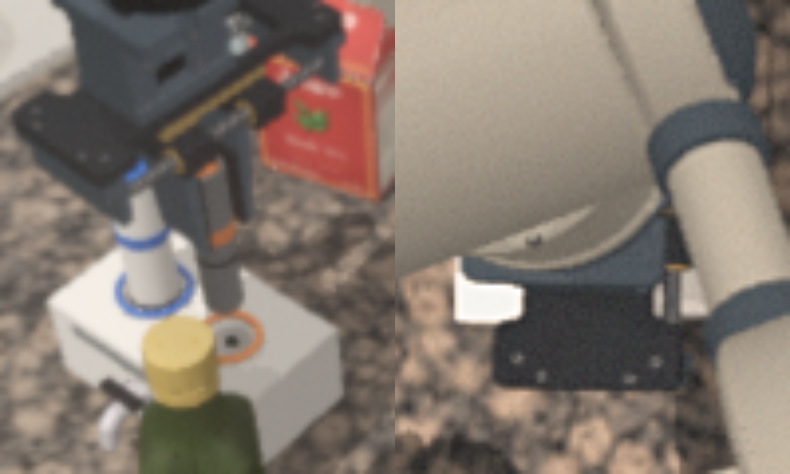

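The slim tube hangs just behind and above the orange collar. Its axis projects to (227.3,194.4) at the collar's height and the collar's centre is at (227.7,194.8), so it is aligned.

carry_out([
  [0,[0,0,-1],0],
  [0,[0,0,-2],0],
  [0,[0,0,-2.6],0],
  [0,[0,0,-3.1],0],
  [0,[0,0,-3.5],0],
  [0,[0,0,-3.9],0],
  [0,[0,0,-4.2],0],
  [0,[0,0,-4.2],0],
])

```text
clock: 16.82
tool_pos: [0.4878, 0.2624, 0.1298]
ee_rot: [-0.0, 0.707, 0.707, -0.0]
contact_force: [-0.5, 0.4, -1.0]
width: 0.0246
grasp_force: 44.9
```

Bottom expected at TCP z ≈ 0.094.

carry_out([
  [0,[0,0,-0.5],0],
  [0,[0,0,-0.9],0],
  [0,[0,0,-1.2],0],
  [0,[0,0,-1.5],0],
  [0,[0,0,-1.8],0],
  [0,[0,0,-2.1],0],
  [0,[0,0,-2.4],0],
  [0,[0,0,-2.4],0],
])

```text
clock: 17.82
tool_pos: [0.4878, 0.2624, 0.1056]
ee_rot: [-0.0, 0.707, 0.707, -0.0]
contact_force: [0.8, 2.1, -4.1]
width: 0.0245
grasp_force: 44.9
```

carry_out([
  [0,[0,0,-0.4],0],
  [0,[0,0,-0.8],0],
  [0,[0,0,-1.0],0],
  [0,[0,0,-1.1],0],
  [0,[0,0,-1.1],0],
])

```text
clock: 18.45
tool_pos: [0.4879, 0.2624, 0.0948]
ee_rot: [0.0, 0.707, 0.707, -0.0]
contact_force: [0.7, 1.7, -1.7]
width: 0.0244
grasp_force: 44.9
```

carry_out([
  [0,[0,0,-0.2],0],
  [0,[0,0,-0.2],0],
])

```text
clock: 18.7
tool_pos: [0.4881, 0.2625, 0.0937]
ee_rot: [0.0, 0.707, 0.707, 0.0]
contact_force: [-4.6, 1.3, 17.9]
width: 0.0241
grasp_force: 45.0
```

Bottomed at the expected height. One more firm millimetre, then release and retreat.

carry_out([
  [0,[0,0,-0.1],0],
  [0,[0,0,-0.1],0],
])

```text
clock: 18.95
tool_pos: [0.4883, 0.2626, 0.0936]
ee_rot: [0.0, 0.707, 0.707, 0.001]
contact_force: [-7.8, -0.5, 35.5]
width: 0.0245
grasp_force: 45.1
```

carry_out([
  [0,[0,0,0.2],0],
  [1,[0,0,0.2],0],
  [1,[0,0,0.2],0],
  [1,[0,0,0.2],0],
  [1,[0,0,0.2],0],
  [1,[0,0,0.2],0],
  [1,[0,0,0.2],0],
  [1,[0,0,0.2],0],
])

```text
clock: 19.95
tool_pos: [0.4878, 0.2623, 0.0939]
ee_rot: [0.0, 0.707, 0.707, -0.0]
contact_force: [-0.1, 0.0, 0.0]
width: 0.0902
grasp_force: 0.0
```

carry_out([
  [1,[0,0,4],0],
  [1,[0,0,9],0],
  [1,[0,0,14],0],
  [1,[0,0,18],0],
  [1,[0,-5,18],0],
  [1,[0,-10,18],0],
  [1,[0,-15,18],0],
  [1,[0,-15,18],0],
])

```text
clock: 20.95
tool_pos: [0.4878, 0.1097, 0.2741]
ee_rot: [0.0, 0.708, 0.706, -0.0]
contact_force: [-0.3, 0.6, 1.2]
width: 0.0911
grasp_force: 0.0
```

```bash
python3 - <<'E'
from h import *
from plant import eyes,status
s=status.state();print(s["tool_pos"],s["contact_force"],s["width"])
T=eyes.camera("top");S=eyes.camera("scene")
print("slim exp",proj(S,(.488,.2611,.142)),blobs(S,*O,(205,150,250,215)))
print("wide exp",proj(S,(.4845,.329,.177)),blobs(S,*B,(180,130,225,165)))
a=np.hstack([S["pixels"][100:400,130:410],T["pixels"][80:380,140:420]])
cv2.imwrite("pics/e.png",cv2.resize(a,None,fx=1.4,fy=1.4)[:,:,::-1])
E
```

```text
[0.48775925 0.10970566 0.27408617] [-0.33459604  0.61396308  1.18979919] 0.09106979049542775
slim exp [223.96670349 175.77209803] [((228.2, 195.5), (np.float64(10.2), np.float64(14.8)), (222, 189, 14, 13)), ((224.7, 175.6), (np.float64(4.9), np.float64(6.3)), (222, 173, 7, 6))]
wide exp [201.98546553 152.81057974] [((202.5, 152.5), (np.float64(5.1), np.float64(9.0)), (198, 150, 10, 6))]
```

View pics/e.png

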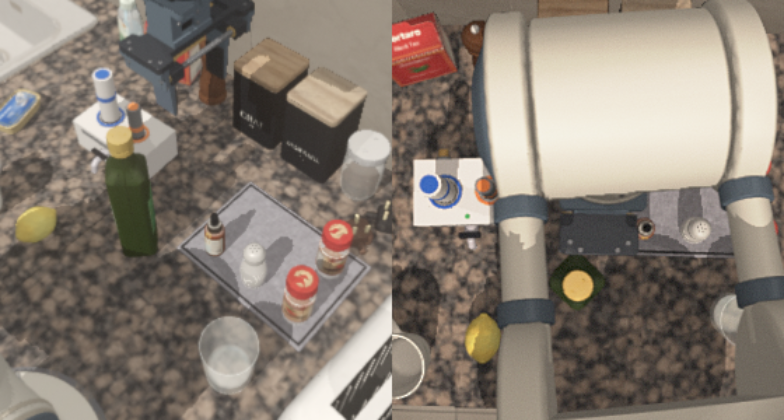

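Both tubes are seated, with their tops where I expected: slim at scene (224.7,175.6) and wide at (202.5,152.5). All the jars and bottles are still standing, and the gripper is clear.

```bash
python3 -c "
from plant import robot
print(robot.sign_off())"
```

```text
the job is handed in; nothing more can be done
None
```

I pushed the wide tube and then the slim tube straight past their seals until each bottomed, left everything else standing where it was, and handed the job in at about 21 s of the 72 s limit.

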